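Stow the two sensor probes in the clip rail before the ship sails

ROBOT

A 6-joint arm with a two-finger parallel gripper is mounted at the origin on the work surface. World frame = base frame: x ahead of the robot, y to its left, z up, the work surface at z = 0. Lengths are in mm, angles in degrees, forces in N, time in s.
With the tool pointing down it reaches from about 350 to 850 mm from the base axis. Payload 8.1 kg.
Tool frame: the origin (TCP) lies on the centre line of the jaws, within the pads' length; the fingertips stand 11 mm ahead of it and the grasp point (between the pads) lies 8 mm behind it; z points along the fingers, y is the direction in which the jaws open and shut (so a half turn about z gives the same grasp; the last joint's range is limited). The gripper opens to 85 mm and grips with 20 to 120 N. Pads are 22 mm wide; open, the fingers measure 114 mm over their backs; the gripper's body (76 mm by 85 mm) begins 54 mm behind the grasp point. The pads swing forward as they close: fully open they stand 13 mm farther back than shut.
Start: joints at [-82.128, 7.471, 85.268, -0, 87.261, -4.893], TCP at [132.597, -585.17, 242.292] pointing down, gripper open.
Joint ranges: [-169.43, 169.43], [-51.17, 129.36], [1.28, 143.12], [-76.62, 256.62], [0, 156.53], [-152.29, 152.29]. Speed limits (degrees/s): [136.94, 136.94, 159.86, 180, 180, 180].

INTERFACE

Orientations are given as [roll, pitch, yaw] about the fixed x, y, z axes, in that order (R = Rz(yaw) Ry(pitch) Rx(roll)).
In Python, from bench import telemetry, viewer, r gives the robot as it stands.
- The arm moves only by the shell command python3 -m inch 'ROWS' [FORCE]. ROWS is JSON, a list of rows, each a list of 3 entries, a list of its own where there are three numbers: the shift along the tool's x, y, z in cm, then the turn, a rotation vector about the tool's x, y, z in rad, then the opening, from 0 (shut) to 1 (fully open). A call has 1 to 20 rows; each row is the pose to reach, as a shift and turn from the pose commanded when the call began, along the tool's axes at that moment; what a row does not reach only later rows make up. A row lasts 1/10 s, in which the tool goes at most 50 mm and 8.59 degrees, less where a joint would pass 70% of its speed; a pose out of reach is approached as far as the arm can. A call with a gripper value outside its range is refused whole. The fingers move at their own pace and stop on an object; FORCE is the grip in N (left out, the last holds). Time passes only in rows, so rows that repeat a pose let the fingers close. It gives the time, the measured TCP pose, the force and the opening at its end, in the units of the state.
- telemetry.sense(): the state, without advancing time (a new reading comes with each control period).
- viewer.snapshot(name): name is "scene" or "top" or "wrist"; returns the picture (480x640x3 uint8, red, green, blue); there is no depth.
- viewer.camera_model(name): a dict with "fx", "fy", "cx", "cy" (pixels), "cam_to_world" (4x4, takes a point from camera to world coordinates); the wrist camera has in their place "mount" (4x4, takes a point from camera to tool coordinates, whose origin is the TCP and whose axes are the flange's). Camera axes: x right, y down, z forward; pixel columns grow to the right and rows downward; lengths in mm; the calibration is good to about 2 mm. The wrist camera is an equidistant fisheye: a pixel r from the principal point sees the ray r / f radians off the axis. A picture is of the moment at which its call begins: read the wrist's pose just before it. camera_model takes no time and is no camera call.
- r.hand_in(): hands the job in, once; it reports no verdict.
The state is a dict: "time": time; "joint_pos": joint angles; "qd": joint speeds; "joint_efforts": joint torques, N m; "tool_pos": TCP position; "tcp_rot": TCP orientation; "ft_force": force on the tool from outside, world axes, zero at the start; "wrist_torque": the same for the moment, N m; "finger_gap": finger opening in mm.
Only numpy, scipy, OpenCV 4.12 (cv2) and the standard library are available. Lean on these libraries where they do the work, as an engineer would, in place of code of your own. Each camera call takes 0.05 s, during which the arm holds its last target.

TASK

The bench has to be made safe before the ship rolls: stow the orange-headed and the blue-headed sensor probe in the two free places of the clip rail, one in each (whichever you like). Lay each across both bars and press it down until its shaft snaps fully home in both spring clips, then let go; the green probe stays out.

Things in the scene. Friction and masses are not known exactly. Their poses are not given: they have to be found in the camera images.
- orange_center (a point): Centre of the loose orange probe: pale metal shaft, 22 mm diameter, 160 mm long, between two 34 mm cube ends (orange head; black tip guard with grey ribs), 228 mm overall, 0.07 to 0.14 kg; black grip band round the middle. Lies on its ends, shaft axis level, 17 mm above the bench. Point: on the axis in mid-band; x along the shaft to the head, z up.
- blue_center (a point): Centre of the loose blue probe: pale metal shaft, 22 mm diameter, 160 mm long, between two 34 mm cube ends (blue head; black tip guard with grey ribs), 228 mm overall, 0.07 to 0.14 kg; black grip band round the middle. Lies on its ends, shaft axis level, 17 mm above the bench. Point: on the axis in mid-band; x along the shaft to the head, z up. Not the green one.
- clip_a (a point): Free place at the rail's near end: where the shaft's middle is when home, 52 mm above the bench. x along the rail, y along the seated shaft (either way round), z up. The fixed rail is two parallel bars (tops 41 mm up, centres 110 mm apart) on a 6 mm base plate; the fingers go down in the 96 mm between them. A probe lies level across both, square ends outside, 18 mm play along y.
- clip_b (a point): Free middle place, 120 mm along x from clip_a, same axes; 120 mm on, a white probe fills the third. Each place has a black spring clip on each bar, open upwards, two jaws springing apart along x. Press straight down: from about 20 mm above home the lips resist with 10 to 20 N, then it snaps under them onto the bars. Flared mouths reach 37 mm above that point and take 8 mm sideways error.
Not all that is in view belongs to the job. What is shaped like the part that bears orange_center but yellow is not meant.

How it is judged:
By the outcome, as a careful person would: the job done as asked, in the order asked, and still so for the second after the job is handed in, with the robot touching nothing.
It also fails if it takes over 61 s, if anything falls off the work surface, if the arm or the gripper's body presses on something with over 40 N, if the wrist force passes 120 N, or if a joint passes its speed limit or range.

## Working session

There is one attempt and no reset: what is moved stays moved. The work goes in short steps, Python scripts to look and compute and a shell command to move; the robot and the scene stay as the last step left them, time stands still between calls to the robot, and variables do not carry over. Pictures are saved under pics/ and viewed, and the job is handed in when it is done.

```bash
ls; mkdir -p pics; python3 - <<'E'
from bench import telemetry, viewer, r
import cv2
print(telemetry.sense())
for n in ["scene","top","wrist"]:
    m=viewer.camera_model(n); print(n,m)
    cv2.imwrite(f"pics/{n}0.png",viewer.snapshot(n)[:,:,::-1])
E
```

```text
pics
{'time': 0.0, 'joint_pos': array([-8.21280859e+01,  7.51303686e+00,  8.53280653e+01, -1.83387272e-03,
        8.72617613e+01, -4.89348363e+00]), 'qd': array([-0.0251869 ,  0.00846958,  0.02430405, -0.00515094, -0.14873303,
        0.02043268]), 'joint_efforts': array([-1.82962889e-03, -5.69400001e+01, -5.00547159e+01, -5.72093431e-04,
        1.43607278e-02,  1.17686452e-05]), 'tool_pos': array([ 132.51080582, -584.65260146,  241.27764046]), 'tcp_rot': array([-1.79897355e+02, -6.94967713e-03,  1.27654808e+01]), 'ft_force': array([ 0.06189585, -1.08927802, -0.0319279 ]), 'wrist_torque': array([0.0144639 , 0.00779294, 0.00573757]), 'finger_gap': 85.81837599045554}
scene {'fx': 578.1044418926559, 'fy': 578.1044418926559, 'cx': 320.5796991122095, 'cy': 239.53099198551453, 'cam_to_world': array([[ 5.97319880e-01,  4.74200085e-01, -6.46794589e-01,
         1.19620459e+03],
       [ 8.01935278e-01, -3.42659801e-01,  4.89371097e-01,
        -5.55702805e+02],
       [ 1.04293109e-02, -8.10998483e-01, -5.84955288e-01,
         7.18626565e+02],
       [ 0.00000000e+00,  0.00000000e+00,  0.
[... 268 characters left out ...]
8e-01,  2.22361620e-02, -1.13692326e-02,
        -1.64097349e+01],
       [ 8.51853662e-03, -1.24334243e-01, -9.92203825e-01,
         9.92596330e+02],
       [ 0.00000000e+00,  0.00000000e+00,  0.00000000e+00,
         1.00000000e+00]])}
wrist {'fx': 371.64829954431775, 'fy': 371.64829954431775, 'cx': 321.74885548382747, 'cy': 238.40446582773356, 'mount': array([[-4.84567500e-04, -9.55585484e-01, -2.94713671e-01,
         7.54732652e+01],
       [ 9.99999883e-01, -4.64253372e-04, -1.38892980e-04,
        -9.84708592e-01],
       [-4.09770011e-06, -2.94713704e-01,  9.55585597e-01,
        -1.32104240e+02],
       [ 0.00000000e+00,  0.00000000e+00,  0.00000000e+00,
         1.00000000e+00]])}
```

View pics/scene0.png

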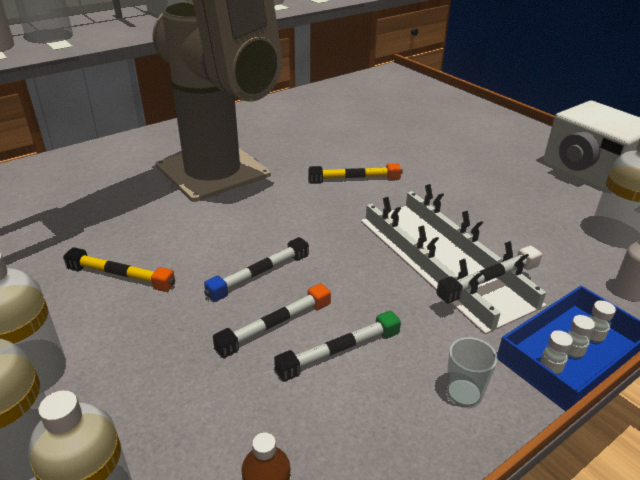

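View pics/top0.png

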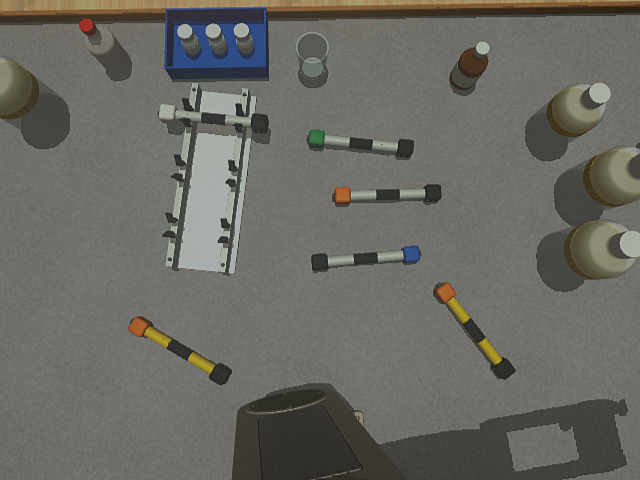

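View pics/wrist0.png

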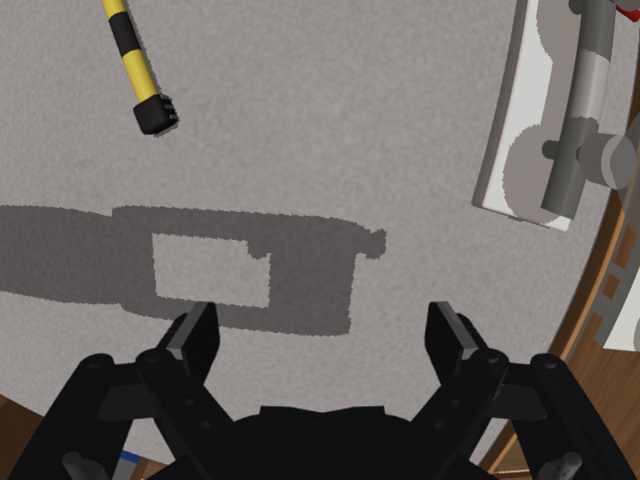

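```bash
python3 - <<'E'
import cv2,numpy as np
t=cv2.imread("pics/top0.png");s=cv2.imread("pics/scene0.png")
def c(im,x0,y0,w,h,k,n):
    o=cv2.resize(im[y0:y0+h,x0:x0+w],None,fx=k,fy=k,interpolation=cv2.INTER_CUBIC)
    for x in range((x0//20+1)*20,x0+w,20): cv2.line(o,((x-x0)*k,0),((x-x0)*k,6),(0,0,255),1);cv2.putText(o,str(x),((x-x0)*k,16),0,.35,(0,0,255))
    for y in range((y0//20+1)*20,y0+h,20): cv2.line(o,(0,(y-y0)*k),(6,(y-y0)*k),(0,0,255),1);cv2.putText(o,str(y),(8,(y-y0)*k+4),0,.35,(0,0,255))
    cv2.imwrite(n,o)
c(t,150,75,130,200,3,"pics/t_rail.png")
c(s,350,180,200,150,4,"pics/s_rail.png")
c(t,300,120,160,160,4,"pics/t_pr.png")
c(s,190,230,220,160,3,"pics/s_pr.png")
E
```

```text
(no output)
```

View pics/t_rail.png

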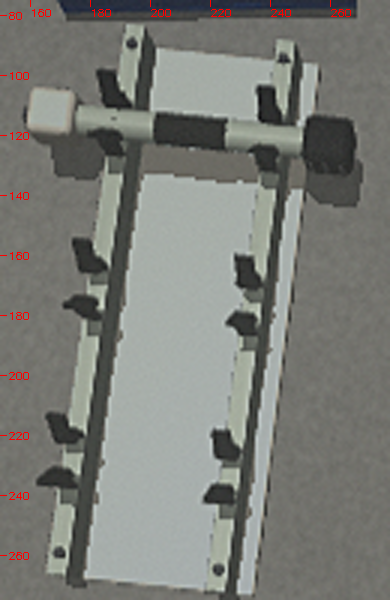

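View pics/s_rail.png

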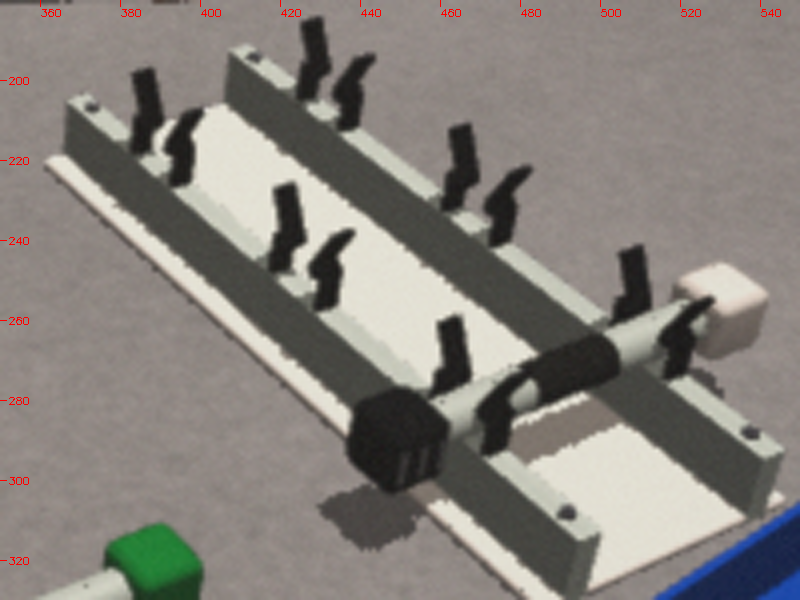

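View pics/t_pr.png

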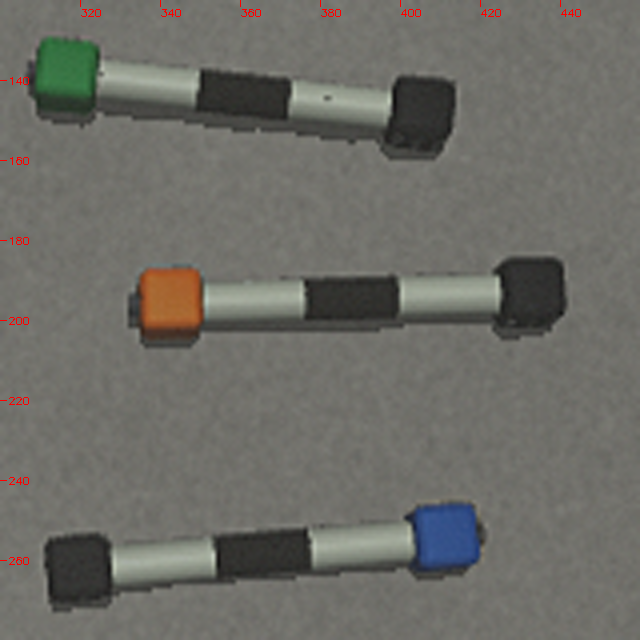

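View pics/s_pr.png

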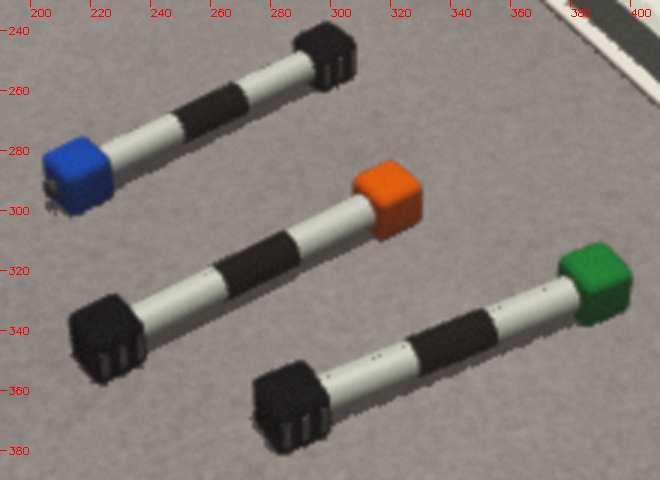

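```bash
cat > h.py <<'E'
from bench import telemetry, viewer, r
import numpy as np
M={n:viewer.camera_model(n) for n in("scene","top","wrist")}
def ray(n,p):
    m=M[n];T=m["cam_to_world"];d=T[:3,:3]@np.array([(p[0]-m["cx"])/m["fx"],(p[1]-m["cy"])/m["fy"],1]);return T[:3,3],d/np.linalg.norm(d)
def tri(rays):
    A=np.zeros((3,3));b=np.zeros(3)
    for o,d in rays:
        P=np.eye(3)-np.outer(d,d);A+=P;b+=P@o
    x=np.linalg.solve(A,b)
    return x,[np.linalg.norm(np.cross(x-o,d)) for o,d in rays]
def atz(o,d,z): return o+d*(z-o[2])/d[2]
E
python3 - <<'E'
from h import *
np.set_printoptions(precision=1,suppress=True)
for k,t,s in [("or",(388,194.3),(275.7,318.7)),("bl",(365.8,258.2),(260.7,267.3)),("white",(213.3,118.7),(492.3,272)),
 ("+yfar",(193.7,89.3),(537.5,288.3)),("+ynear",(169.3,258.7),(413.2,194.3)),("-yfar",(244.7,94.3),(491.8,308)),("-ynear",(222.7,264.7),(373,206.8)),("orhead",(342,195.5),None)]:
    print(k,*(tri([ray("top",t),ray("scene",s)]) if s else ()))
for k,p in [("orH",(350.7,195.2)),("orT",(424.7,193.8)),("blT",(327.7,261.7)),("blH",(403,255.7))]: print(k,atz(*ray("top",p),20))
E
```

```text
or [ 561.8 -175.4   16.8] [np.float64(3.1274101418342957), np.float64(3.1274101418342766)]
bl [ 424.7 -121.6   17.7] [np.float64(3.882506501978), np.float64(3.8825065019779204)]
white [725.4 193.7  52.4] [np.float64(2.3172052696197296), np.float64(2.3172052696194667)]
+yfar [796.4 238.   40.6] [np.float64(0.9720521596417137), np.float64(0.9720521596416654)]
+ynear [429.3 284.   41. ] [np.float64(0.5898049926220299), np.float64(0.5898049926221272)]
-yfar [782.7 127.9  41.8] [np.float64(1.4157992002057764), np.float64(1.4157992002058688)]
-ynear [415.1 175.1  40.7] [np.float64(1.8231365500109071), np.float64(1.8231365500110266)]
orhead
orH [559.2 -97.   20. ]
orT [ 558.8 -256.9   20. ]
blT [416.9 -43.8  20. ]
blH [ 426.  -203.8   20. ]
```

```bash
cat >> h.py <<'E'
from scipy.spatial.transform import Rotation as Ro
def pose():
    s=telemetry.sense();return np.array(s["tool_pos"]),Ro.from_euler('xyz',s["tcp_rot"],degrees=True).as_matrix(),s
def goal(p,yaw):
    P,R,s=pose();G=Ro.from_euler('xyz',[180,0,yaw],degrees=True).as_matrix()
    print("now",P.round(1),s["tcp_rot"].round(2),"t",round(s["time"],2),"gap",round(s["finger_gap"],1),"F",s["ft_force"].round(1))
    print("goal",p,yaw,"shift cm",(R.T@(np.array(p)-P)/10).round(2),"rot",Ro.from_matrix(R.T@G).as_rotvec().round(4))
def wray(pix,P,R):
    m=M["wrist"];v=np.array([pix[0]-m["cx"],pix[1]-m["cy"]]);rr=np.linalg.norm(v);th=rr/m["fx"]
    d=np.array([*(np.sin(th)*v/max(rr,1e-9)),np.cos(th)]);T=m["mount"]
    return P+R@T[:3,3],R@T[:3,:3]@d
def wpix(X,P,R):
    m=M["wrist"];T=m["mount"];c=T[:3,:3].T@(R.T@(np.array(X)-P)-T[:3,3]);rr=np.hypot(c[0],c[1]);th=np.arctan2(rr,c[2])
    return np.array([m["cx"],m["cy"]])+m["fx"]*th*c[:2]/rr
def snap(n,f):
    import cv2
    P,R,s=pose();np.savez("pics/"+f+".npz",P=P,R=R);cv2.imwrite("pics/"+f+".png",viewer.snapshot(n)[:,:,::-1])
def ld(f):
    z=np.load("pics/"+f+".npz");return z["P"],z["R"]
E
python3 -c "
from h import *
goal([560,-176,170],90)"
```

```text
now [ 132.6 -584.8  241.5] [-1.7992e+02 -1.0000e-02  1.2770e+01] t 0.15 gap 85.1 F [ 1.1  0.8 -0.1]
goal [560, -176, 170] 90 shift cm [ 50.72 -30.41   7.2 ] rot [-1.100e-03 -1.100e-03 -1.348e+00]
```

```bash
python3 -m inch '[[[50.7,-30.4,7.2],[0,0,-1.348],1],[[50.7,-30.4,7.2],[0,0,-1.348],1],[[50.7,-30.4,7.2],[0,0,-1.348],1],[[50.7,-30.4,7.2],[0,0,-1.348],1],[[50.7,-30.4,7.2],[0,0,-1.348],1],[[50.7,-30.4,7.2],[0,0,-1.348],1],[[50.7,-30.4,7.2],[0,0,-1.348],1],[[50.7,-30.4,7.2],[0,0,-1.348],1],[[50.7,-30.4,7.2],[0,0,-1.348],1],[[50.7,-30.4,7.2],[0,0,-1.348],1],[[50.7,-30.4,7.2],[0,0,-1.348],1],[[50.7,-30.4,7.2],[0,0,-1.348],1],[[50.7,-30.4,7.2],[0,0,-1.348],1],[[50.7,-30.4,7.2],[0,0,-1.348],1],[[50.7,-30.4,7.2],[0,0,-1.348],1],[[50.7,-30.4,7.2],[0,0,-1.348],1],[[50.7,-30.4,7.2],[0,0,-1.348],1],[[50.7,-30.4,7.2],[0,0,-1.348],1]]' 100
python3 -c "
from h import *
goal([560,-176,170],90);snap('wrist','w1');P,R=ld('w1');print(wpix([561,-176,17],P,R))"
```

```text
time: 1.95
tool_pos: [559.5, -177.5, 170.6]
tcp_rot: [180.0, 0.0, 89.9]
ft_force: [-0.2, 1.2, -0.1]
finger_gap: 85.2
now [ 559.5 -177.5  170.6] [1.7998e+02 1.0000e-02 8.9920e+01] t 1.95 gap 85.2 F [-0.2  1.2 -0.1]
goal [560, -176, 170] 90 shift cm [0.15 0.05 0.06] rot [ 0.0004  0.0002 -0.0014]
[323.50401671 222.22786445]
```

View pics/w1.png

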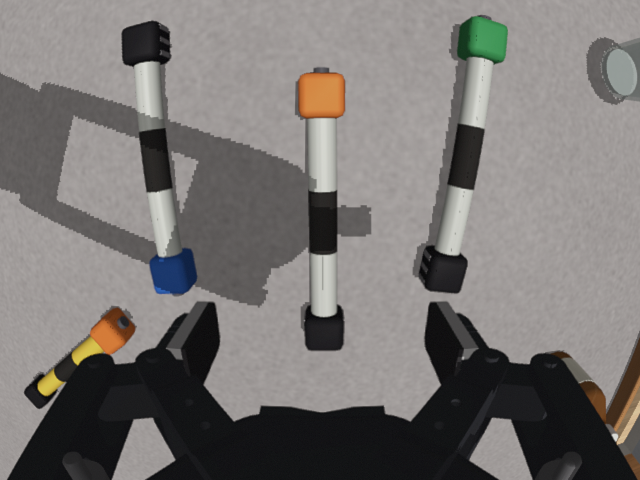

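```bash
python3 - <<'E'
from h import *
np.set_printoptions(precision=1,suppress=True)
P,R=ld('w1')
for k,w,t,s in [("or",(322.7,222.3),(388,194.3),(275.7,318.7)),("bl",(155.5,160.3),(365.8,258.2),(260.7,267.3))]:
    W=wray(w,P,R)
    print(k,atz(*W,17),atz(*ray("top",t),17),atz(*ray("scene",s),17),tri([W,ray("top",t)]),tri([W,ray("scene",s)])[0],tri([W,ray("top",t),ray("scene",s)]))
for k,p in [("orH",(321.5,119)),("orT",(323.5,307)),("blT",(147.5,65)),("blH",(168.5,251))]: print(k,atz(*wray(p,P,R),17))
E
```

```text
or [ 560.4 -176.1   17. ] [ 560.1 -178.    17. ] [ 563.7 -172.9   17. ] (array([ 560.7, -178. ,   12.6]), [np.float64(0.8275441579711859), np.float64(0.8275441579711398)]) [ 561.8 -174.3   17. ] (array([ 561.2, -175.6,   16.9]), [np.float64(1.0081149288889042), np.float64(2.7129765925453744), np.float64(3.57180268944628)])
bl [ 423.6 -122.2   17. ] [ 422.7 -125.    17. ] [ 426.2 -118.1   17. ] (array([ 422.9, -123.7,   15.8]), [np.float64(1.4325645864750485), np.float64(1.4325645864750145)]) [ 426.8 -120.6   19.7] (array([ 424.5, -121.8,   17.9]), [np.float64(0.5345983316837998), np.float64(3.6444593654940807), np.float64(4.1272422553332335)])
orH [559.6 -95.   17. ]
orT [ 561.  -251.5   17. ]
blT [418.9 -42.3  17. ]
blH [ 427.3 -200.5   17. ]
```

```bash
python3 -m inch '[[[0.15,0.1,4],[0,0,-0.006],1],[[0.15,0.1,8],[0,0,-0.006],1],[[0.15,0.1,11],[0,0,-0.006],1],[[0.15,0.1,13.5],[0,0,-0.006],1],[[0.15,0.1,15],[0,0,-0.006],1],[[0.15,0.1,15.5],[0,0,-0.006],1],[[0.15,0.1,15.5],[0,0,-0.006],1],[[0.15,0.1,15.5],[0,0,-0.006],0],[[0.15,0.1,15.5],[0,0,-0.006],0],[[0.15,0.1,15.5],[0,0,-0.006],0],[[0.15,0.1,15.5],[0,0,-0.006],0],[[0.15,0.1,15.5],[0,0,-0.006],0],[[0.15,0.1,15.5],[0,0,-0.006],0],[[0.15,0.1,15.5],[0,0,-0.006],0],[[0.15,0.1,15.5],[0,0,-0.006],0]]' 100
python3 -c "
from h import *
goal([560,-176,170],90);snap('wrist','w2')"
```

```text
time: 3.5
tool_pos: [561.6, -175.4, 16.3]
tcp_rot: [179.9, 0.0, 90.3]
ft_force: [-0.2, 1.4, 6.1]
finger_gap: 18.7
now [ 561.6 -175.4   16.3] [1.7992e+02 3.0000e-02 9.0350e+01] t 3.5 gap 18.7 F [-0.2  1.4  6.1]
goal [560, -176, 170] 90 shift cm [ -0.07  -0.14 -15.37] rot [0.0013 0.0005 0.0061]
```

View pics/w2.png

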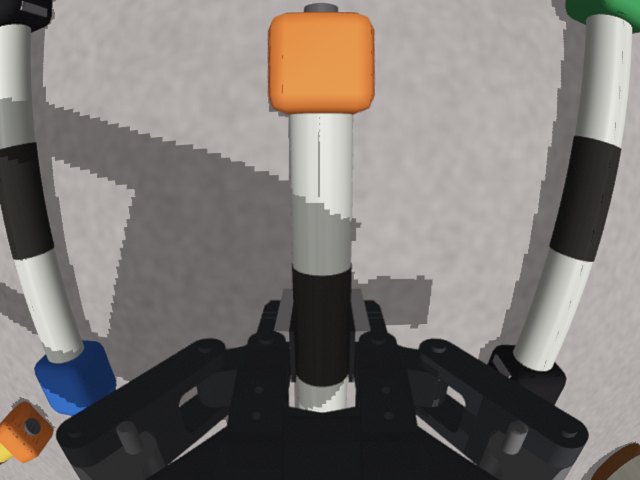

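```bash
python3 -m inch '[[[0,0,-0.5],[0,0,0],0],[[0,0,-2],[0,0,0],0],[[0,0,-5],[0,0,0],0],[[0,0,-8],[0,0,0],0],[[0,0,-10],[0,0,0],0],[[0,0,-10],[0,0,0],0],[[0,0,-10],[0,0,0],0]]'
python3 -c "
from h import *
goal([560,-176,170],90);snap('wrist','w3');snap('scene','s3')"
```

```text
time: 4.25
tool_pos: [561.1, -175.2, 115.9]
tcp_rot: [179.9, 0.0, 90.3]
ft_force: [-0.1, 0.5, -2.3]
finger_gap: 18.6
now [ 561.1 -175.2  115.9] [1.7993e+02 3.0000e-02 9.0350e+01] t 4.25 gap 18.6 F [-0.1  0.5 -2.3]
goal [560, -176, 170] 90 shift cm [-0.08 -0.11 -5.41] rot [0.0012 0.0005 0.006 ]
```

View pics/w3.png

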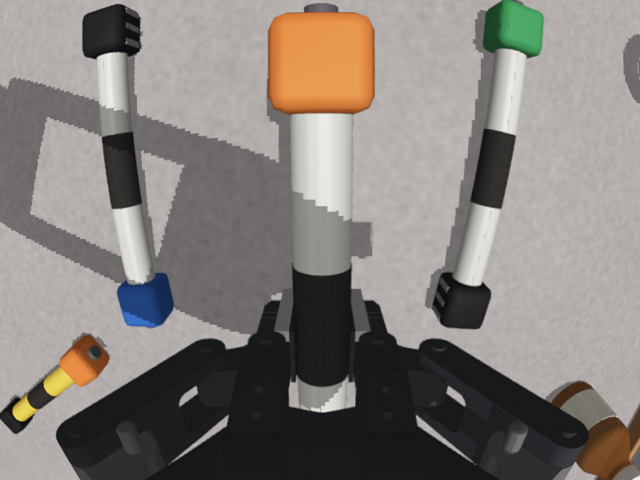

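View pics/s3.png

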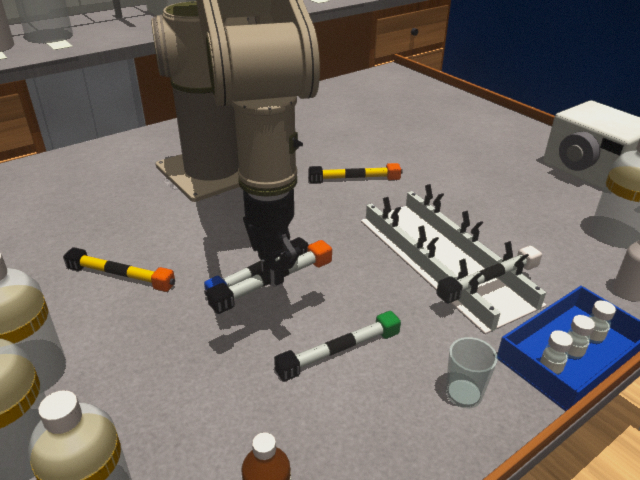

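```bash
python3 -c "
from h import *
goal([546.5,213.9,190],82.8)"
```

```text
now [ 559.9 -174.8  113.8] [-1.7987e+02 -5.0000e-02  9.0340e+01] t 4.35 gap 18.8 F [-0.1  0.1 -1. ]
goal [546.5, 213.9, 190] 82.8 shift cm [38.88 -1.12 -7.58] rot [-0.0023 -0.0008  0.1316]
```

```bash
python3 -m inch '[[[2,0,-1.5],[0,0,0.01],0],[[6,-0.1,-3],[0,0,0.03],0],[[10,-0.3,-4.5],[0,0,0.04],0],[[14,-0.4,-6],[0,0,0.05],0],[[18,-0.5,-7.6],[0,0,0.06],0],[[22,-0.6,-7.6],[0,0,0.08],0],[[26,-0.8,-7.6],[0,0,0.1],0],[[30,-0.9,-7.6],[0,0,0.11],0],[[34,-1,-7.6],[0,0,0.12],0],[[37,-1.1,-7.6],[0,0,0.1316],0],[[38.9,-1.1,-7.6],[0,0,0.1316],0],[[38.9,-1.1,-7.6],[0,0,0.1316],0],[[38.9,-1.1,-7.6],[0,0,0.1316],0],[[38.9,-1.1,-7.6],[0,0,0.1316],0],[[38.9,-1.1,-7.6],[0,0,0.1316],0]]'
python3 -c "
from h import *
goal([546,214,190],82.8);snap('wrist','w4');goal([546,214,190],82.8);P,R=ld('w4');print([wpix(x,P,R).round() for x in ([487,221.4,52],[606,206.3,52],[429,284,41],[415,175,41])])"
```

```text
time: 5.85
tool_pos: [547.6, 212.6, 190.9]
tcp_rot: [-180.0, 0.0, 82.7]
ft_force: [0.3, 0.8, -1.6]
finger_gap: 19.0
now [547.6 212.6 190.9] [-1.7997e+02  3.0000e-02  8.2730e+01] t 5.85 gap 19.0 F [ 0.3  0.8 -1.6]
goal [546, 214, 190] 82.8 shift cm [ 0.12 -0.17  0.09] rot [-0.0006  0.0005 -0.0013]
now [547.7 212.7 191.1] [-1.7998e+02  2.0000e-02  8.2720e+01] t 5.9 gap 18.7 F [ 0.1  0.5 -1.9]
goal [546, 214, 190] 82.8 shift cm [ 0.1  -0.18  0.11] rot [-0.0003  0.0003 -0.0013]
[array([242., 228.]), array([399., 228.]), array([164., 159.]), array([178., 286.])]
```

View pics/w4.png

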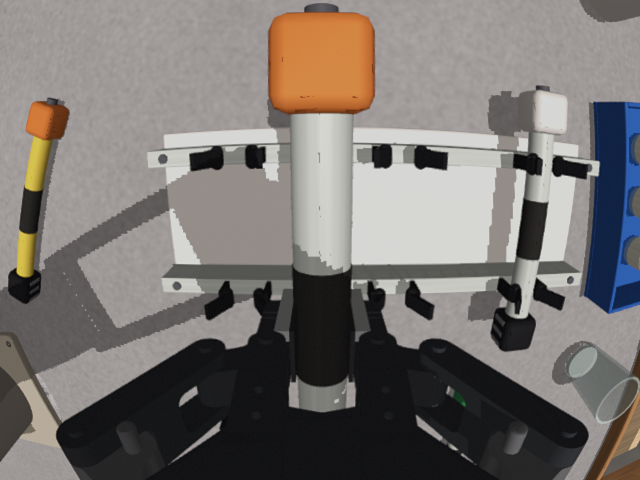

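```bash
python3 - <<'E'
import cv2
t=cv2.imread("pics/w4.png")
def c(im,x0,y0,w,h,k):
    o=cv2.resize(im[y0:y0+h,x0:x0+w],None,fx=k,fy=k,interpolation=cv2.INTER_CUBIC)
    for x in range((x0//20+1)*20,x0+w,20): cv2.line(o,((x-x0)*k,0),((x-x0)*k,6),(0,0,255),1);cv2.putText(o,str(x),((x-x0)*k,16),0,.35,(0,0,255))
    for y in range((y0//20+1)*20,y0+h,20): cv2.line(o,(0,(y-y0)*k),(6,(y-y0)*k),(0,0,255),1);cv2.putText(o,str(y),(8,(y-y0)*k+4),0,.35,(0,0,255))
    return o
cv2.imwrite("pics/w4z.png",cv2.vconcat([c(t,145,135,160,50,5),c(t,145,260,160,65,5)]))
cv2.imwrite("pics/w4y.png",cv2.vconcat([c(t,355,135,250,50,3),c(t,355,260,250,60,3)]))
E
```

```text
(no output)
```

View pics/w4z.png

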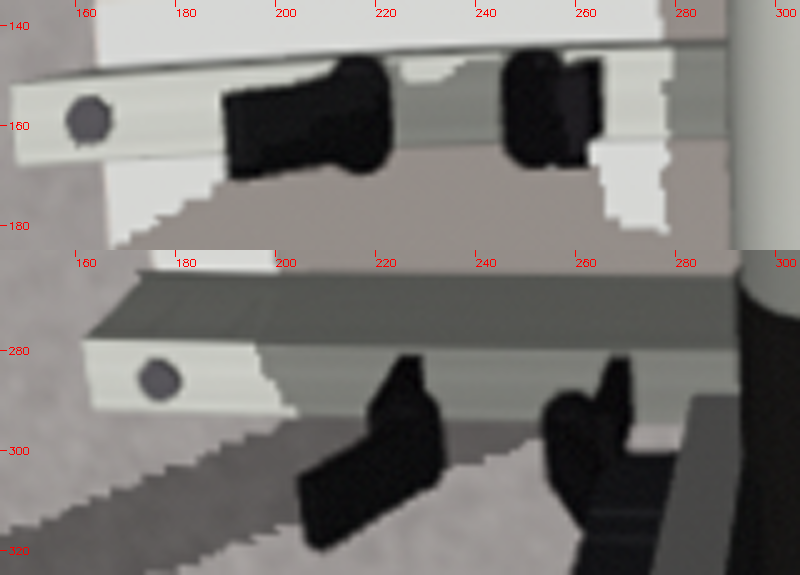

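View pics/w4y.png

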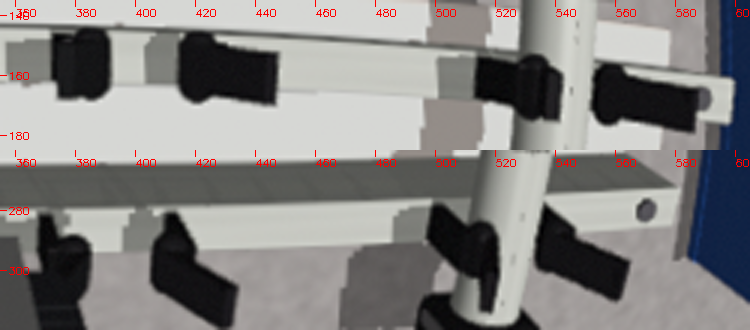

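```bash
python3 - <<'E'
from h import *
np.set_printoptions(precision=1,suppress=True)
P,R=ld('w4')
S={}
for k,w,t in [("+yn",(162.5,158.5),(169.3,258.7)),("-yn",(177,286.2),(222.7,264.7)),("+yf",(589.5,168.3),(193.7,89.3)),("-yf",(570.3,280.3),(244.7,94.3))]:
    S[k]=atz(*wray(w,P,R),41);print(k,S[k],tri([wray(w,P,R),ray("top",t)]))
n=(S["+yn"]+S["-yn"])/2;f=(S["+yf"]+S["-yf"])/2
ux=(f-n)/np.linalg.norm(f-n);uy=np.array([-ux[1],ux[0],0]);print("ang",np.degrees(np.arctan2(ux[1],ux[0])),np.linalg.norm(f-n))
for z in (62,68,74):
  for k,a,b in [("A",(234,159),(243.5,293)),("B",(403,160),(395,293)),("W",None,None)]:
    if a:
      X=[atz(*wray(q,P,R),z) for q in (a,b)]; print(z,k,[((x-n)@ux,(x-n)@uy) for x in X])
for o in [65.3,185.3]: print(n+ux*o)
# white from wrist
X=atz(*wray((355+ (530-355)*1.0+0, 232),P,R),52);print("white",(X-n)@ux,(X-n)@uy)
E
```

```text
+yn [427.7 284.8  41. ] (array([428.5, 284.1,  41.6]), [np.float64(0.8560553511269261), np.float64(0.8560553511268666)])
-yn [414.2 174.5  41. ] (array([413.9, 173.9,  40. ]), [np.float64(0.2648431771728561), np.float64(0.2648431771728759)])
+yf [798.1 237.4  41. ] (array([795.5, 237.3,  42.8]), [np.float64(0.985090700136004), np.float64(0.9850907001359487)])
-yf [783.3 127.9  41. ] (array([783.1, 127.4,  40.2]), [np.float64(0.7213620951914194), np.float64(0.7213620951913027)])
ang -7.237873930876587 372.71573258529
62 A [(np.float64(65.12562151445685), np.float64(54.018508163622066)), (np.float64(65.8175447818214), np.float64(-50.231512011524856))]
62 B [(np.float64(185.3618046649078), np.float64(53.00894028797556)), (np.float64(185.13797065623717), np.float64(-50.29713748769009))]
68 A [(np.float64(66.5606093381599), np.float64(54.51369581140513)), (np.float64(67.2366245074794), np.float64(-47.3394985589648))]
68 B [(np.float64(184.03242672677484), np.float64(53.52733904240361)), (np.float64(183.81373891497833), np.float64(-47.40361523125199))]
74 A [(np.float64(67.99559716186296), np.float64(55.008883459188255)), (np.float64(68.6557042331374), np.float64(-44.44748510640467))]
74 B [(np.float64(182.70304878864178), np.float64(54.04573779683163)), (np.float64(182.4895071737196), np.float64(-44.51009297481389))]
[485.7 221.4  41. ]
[604.8 206.3  41. ]
white 304.54256969693347 -2.870943976802536
```

```bash
python3 -c "
from h import *
goal([605.1,206.3,130],82.76)"
```

```text
now [547.7 212.7 191.1] [-1.7998e+02  2.0000e-02  8.2720e+01] t 5.9 gap 18.7 F [ 0.1  0.5 -1.9]
goal [605.1, 206.3, 130] 82.76 shift cm [0.09 5.78 6.11] rot [-0.0003  0.0003 -0.0006]
```

```bash
python3 -m inch '[[[0.05,2,1],[0,0,0],0],[[0.09,4.5,3],[0,0,0],0],[[0.09,5.8,5],[0,0,0],0],[[0.09,5.8,6.1],[0,0,0],0],[[0.09,5.8,6.1],[0,0,0],0],[[0.09,5.8,6.1],[0,0,0],0],[[0.09,5.8,6.1],[0,0,0],0],[[0.09,5.8,6.1],[0,0,0],0]]'
python3 -c "
from h import *
goal([605.1,206.3,80],82.76);snap('wrist','w5');snap('top','t5')"
```

```text
time: 6.7
tool_pos: [605.6, 207.8, 131.9]
tcp_rot: [179.9, -0.0, 82.8]
ft_force: [0.4, 0.7, -0.8]
finger_gap: 18.7
now [605.6 207.8 131.9] [ 1.7988e+02 -5.0000e-02  8.2820e+01] t 6.7 gap 18.7 F [ 0.4  0.7 -0.8]
goal [605.1, 206.3, 80] 82.76 shift cm [-0.16 -0.05  5.19] rot [ 0.0021 -0.0009  0.0011]
```

View pics/w5.png

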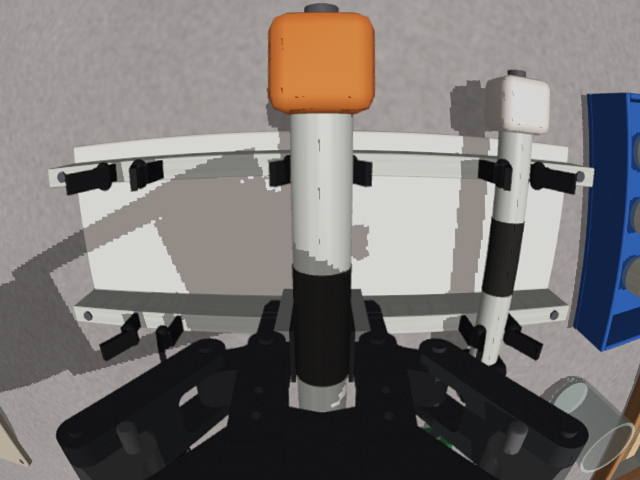

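View pics/t5.png

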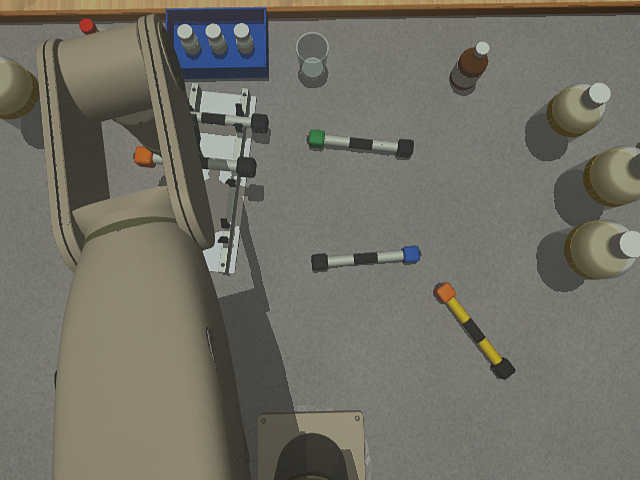

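```bash
python3 -m inch '[[[-0.1,-0.05,2],[0,0,0],0],[[-0.16,-0.05,4],[0,0,0],0],[[-0.16,-0.05,5.2],[0,0,0],0],[[-0.16,-0.05,5.7],[0,0,0],0],[[-0.16,-0.05,6.1],[0,0,0],0],[[-0.16,-0.05,6.5],[0,0,0],0],[[-0.16,-0.05,6.9],[0,0,0],0]]'
python3 -c "
from h import *
goal([605.1,206.3,48],82.76)"
```

```text
time: 7.5
tool_pos: [606.9, 206.9, 65.6]
tcp_rot: [179.7, -0.1, 82.8]
ft_force: [-6.0, 0.3, 16.1]
finger_gap: 18.9
now [606.9 206.9  65.6] [ 1.7972e+02 -1.4000e-01  8.2810e+01] t 7.5 gap 18.9 F [-6.   0.3 16.1]
goal [605.1, 206.3, 48] 82.76 shift cm [-0.08 -0.18  1.76] rot [ 0.0048 -0.0024  0.0009]
```

```bash
python3 -m inch '[[[0,-0.1,0.3],[0,0,0],0],[[0,-0.1,0.6],[0,0,0],0],[[0,-0.1,0.9],[0,0,0],0],[[0,-0.1,1.2],[0,0,0],0],[[0,-0.1,1.4],[0,0,0],0],[[0,-0.1,1.4],[0,0,0],0]]'
python3 -c "
from h import *
goal([605.1,206.3,48],82.76)"
```

```text
time: 8.1
tool_pos: [604.6, 206.2, 51.0]
tcp_rot: [179.9, -0.0, 82.8]
ft_force: [-11.4, -3.4, 24.4]
finger_gap: 18.4
now [604.6 206.2  51. ] [ 1.799e+02 -3.000e-02  8.281e+01] t 8.1 gap 18.4 F [-11.4  -3.4  24.4]
goal [605.1, 206.3, 48] 82.76 shift cm [0.02 0.05 0.3 ] rot [ 0.0018 -0.0005  0.0009]
```

```bash
python3 -m inch '[[[0,-0.1,0.2],[0,0,0],0],[[0,-0.15,0.4],[0,0,0],0],[[0,-0.15,0.4],[0,0,0],0],[[0,-0.15,0.4],[0,0,0],0]]'
python3 -c "
from h import *
goal([605.1,206.3,48],82.76);snap('wrist','w6');snap('scene','s6')"
```

```text
time: 8.5
tool_pos: [604.7, 206.3, 50.8]
tcp_rot: [179.7, -0.1, 82.8]
ft_force: [-18.7, -8.1, 46.1]
finger_gap: 18.8
now [604.7 206.3  50.8] [ 1.7971e+02 -5.0000e-02  8.2800e+01] t 8.5 gap 18.8 F [-18.7  -8.1  46.1]
goal [605.1, 206.3, 48] 82.76 shift cm [0.01 0.04 0.28] rot [ 0.005  -0.0009  0.0007]
```

View pics/w6.png

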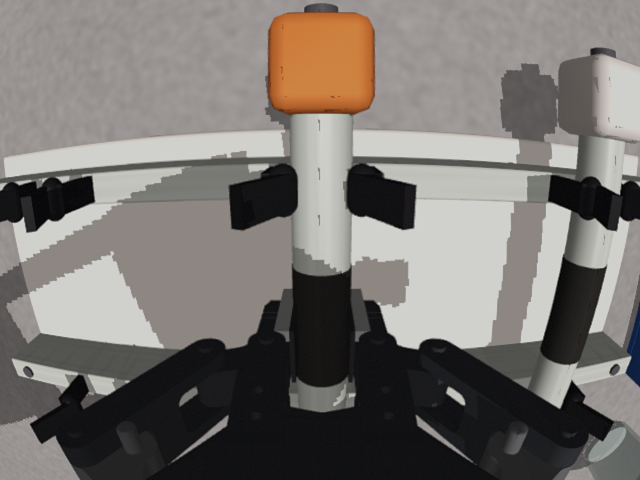

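View pics/s6.png

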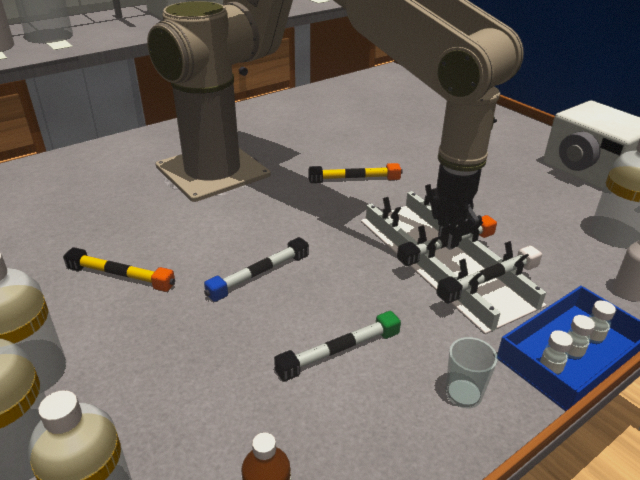

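```bash
python3 -m inch '[[[0,0.2,-0.5],[0,0,0],0],[[0,0.1,-0.6],[0,0,0],0.6],[[0,0.1,-0.6],[0,0,0],0.6],[[0,0.1,-0.6],[0,0,0],0.6],[[0,0.1,-0.6],[0,0,0],0.6],[[0,0.1,-0.6],[0,0,0],0.6],[[0,0.1,-2],[0,0,0],0.6],[[0,0.1,-5],[0,0,0],0.6],[[0,0.1,-9],[0,0,0],0.6],[[0,0.1,-12],[0,0,0],0.8],[[0,0.1,-12],[0,0,0],1],[[0,0.1,-12],[0,0,0],1]]'
python3 -c "
from h import *
goal([424,-122,170],93);snap('wrist','w7')"
```

```text
time: 9.8
tool_pos: [604.0, 206.3, 165.5]
tcp_rot: [179.8, -0.1, 82.8]
ft_force: [-0.2, -0.2, -0.9]
finger_gap: 85.6
now [604.  206.3 165.5] [ 1.7982e+02 -7.0000e-02  8.2810e+01] t 9.8 gap 85.6 F [-0.2 -0.2 -0.9]
goal [424, -122, 170] 93 shift cm [-34.82 -13.74  -0.54] rot [ 0.0032 -0.0009 -0.1779]
```

View pics/w7.png

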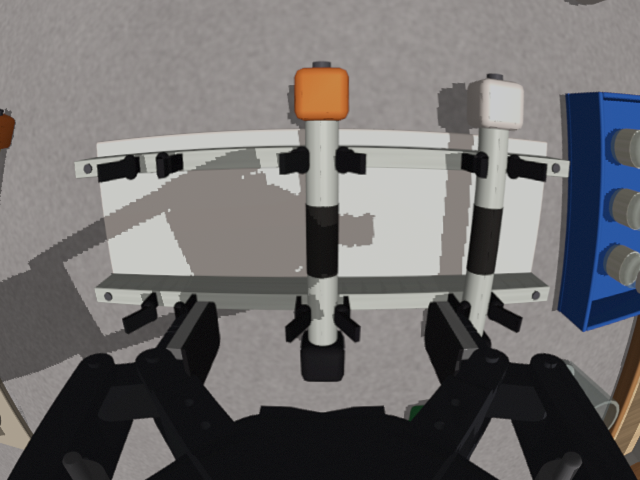

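```bash
python3 -m inch '[[[-34.8,-13.7,-0.5],[0.003,0,-0.178],1],[[-34.8,-13.7,-0.5],[0.003,0,-0.178],1],[[-34.8,-13.7,-0.5],[0.003,0,-0.178],1],[[-34.8,-13.7,-0.5],[0.003,0,-0.178],1],[[-34.8,-13.7,-0.5],[0.003,0,-0.178],1],[[-34.8,-13.7,-0.5],[0.003,0,-0.178],1],[[-34.8,-13.7,-0.5],[0.003,0,-0.178],1],[[-34.8,-13.7,-0.5],[0.003,0,-0.178],1],[[-34.8,-13.7,-0.5],[0.003,0,-0.178],1],[[-34.8,-13.7,-0.5],[0.003,0,-0.178],1],[[-34.8,-13.7,-0.5],[0.003,0,-0.178],1],[[-34.8,-13.7,-0.5],[0.003,0,-0.178],1]]'
python3 -c "
from h import *
goal([423.7,-122,15.5],93);snap('wrist','w8');P,R=ld('w8');print(wpix([423.7,-122,17],P,R))"
```

```text
time: 11.05
tool_pos: [423.8, -121.0, 167.9]
tcp_rot: [-179.8, -0.1, 93.1]
ft_force: [0.9, 0.1, 0.4]
finger_gap: 85.6
now [ 423.8 -121.   167.9] [-1.7979e+02 -5.0000e-02  9.3100e+01] t 11.05 gap 85.6 F [0.9 0.1 0.4]
goal [423.7, -122, 15.5] 93 shift cm [-0.12  0.04 15.24] rot [-0.0037 -0.0009  0.0017]
[322.21715735 226.40506059]
```

View pics/w8.png

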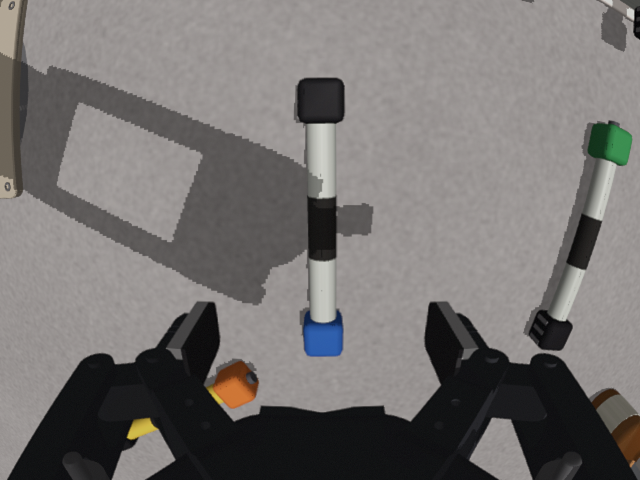

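```bash
python3 -m inch '[[[-0.25,0.05,4],[0,0,0],1],[[-0.25,0.05,8],[0,0,0],1],[[-0.25,0.05,11],[0,0,0],1],[[-0.25,0.05,13.5],[0,0,0],1],[[-0.25,0.05,14.8],[0,0,0],1],[[-0.25,0.05,15.2],[0,0,0],1],[[-0.25,0.05,15.2],[0,0,0],1],[[-0.25,0.05,15.2],[0,0,0],0],[[-0.25,0.05,15.2],[0,0,0],0],[[-0.25,0.05,15.2],[0,0,0],0],[[-0.25,0.05,15.2],[0,0,0],0],[[-0.25,0.05,15.2],[0,0,0],0],[[-0.25,0.05,15.2],[0,0,0],0],[[-0.25,0.05,15.2],[0,0,0],0],[[-0.25,0.05,15.2],[0,0,0],0]]' 100
python3 -c "
from h import *
goal([423,-122,116],93)"
python3 -m inch '[[[0,0,-0.5],[0,0,0],0],[[0,0,-2],[0,0,0],0],[[0,0,-5],[0,0,0],0],[[0,0,-8],[0,0,0],0],[[0,0,-11],[0,0,0],0],[[0,0,-14],[0,0,0],0],[[0,0,-16],[0,0,0],0],[[0,0,-16],[0,0,0],0],[[0,0,-16],[0,0,0],0]]'
python3 -c "
from h import *
goal([485.9,221.6,175],82.76);snap('wrist','w9');goal([485.9,221.6,175],82.76)"
```

```text
time: 12.6
tool_pos: [424.3, -124.7, 17.2]
tcp_rot: [-179.9, 0.0, 93.0]
ft_force: [-1.3, 1.0, 6.6]
finger_gap: 19.0
now [ 424.3 -124.7   17.2] [-1.7989e+02  1.0000e-02  9.3010e+01] t 12.6 gap 19.0 F [-1.3  1.   6.6]
goal [423, -122, 116] 93 shift cm [ 0.28 -0.14 -9.88] rot [-0.0019  0.0002  0.0001]
time: 13.5
tool_pos: [424.1, -124.5, 176.0]
tcp_rot: [-179.9, -0.0, 93.0]
ft_force: [-0.1, 0.2, -0.2]
finger_gap: 19.0
now [ 424.1 -124.5  176. ] [-179.85   -0.     93.  ] t 13.5 gap 19.0 F [-0.1  0.2 -0.2]
goal [485.9, 221.6, 175] 82.76 shift cm [34.24  7.98  0.09] rot [-0.0026  0.0002  0.1787]
now [ 423.5 -124.3  175.1] [-1.7975e+02 -5.0000e-02  9.3000e+01] t 13.55 gap 18.9 F [ 0.4  0.3 -1.5]
goal [485.9, 221.6, 175] 82.76 shift cm [34.21  8.04  0.  ] rot [-0.0045 -0.0006  0.1787]
```

View pics/w9.png

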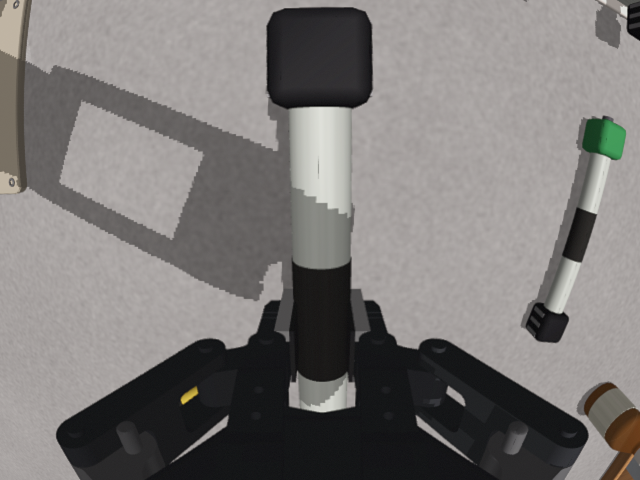

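```bash
python3 -m inch '[[[2,0.5,0],[0,0,0.01],0],[[6,1.4,0],[0,0,0.03],0],[[10,2.4,0],[0,0,0.05],0],[[14,3.3,0],[0,0,0.07],0],[[18,4.2,0],[0,0,0.09],0],[[22,5.2,0],[0,0,0.11],0],[[26,6.1,0],[0,0,0.13],0],[[30,7,0],[0,0,0.15],0],[[33,7.8,0],[0,0,0.17],0],[[34.1,8,1],[-0.002,0,0.1787],0],[[34.1,8,3],[-0.002,0,0.1787],0],[[34.1,8,4.5],[-0.002,0,0.1787],0],[[34.1,8,4.5],[-0.002,0,0.1787],0],[[34.1,8,4.5],[-0.002,0,0.1787],0],[[34.1,8,4.5],[-0.002,0,0.1787],0]]'
python3 -c "
from h import *
goal([485.4,220.5,62.5],82.76);snap('wrist','w10')"
```

```text
time: 15.05
tool_pos: [486.6, 219.8, 131.8]
tcp_rot: [-180.0, -0.0, 82.7]
ft_force: [0.2, 0.2, -0.7]
finger_gap: 18.8
now [486.6 219.8 131.8] [-1.7999e+02 -2.0000e-02  8.2720e+01] t 15.05 gap 18.8 F [ 0.2  0.2 -0.7]
goal [485.4, 220.5, 62.5] 82.76 shift cm [ 0.05 -0.12  6.93] rot [-0.0001 -0.0003 -0.0008]
```

View pics/w10.png

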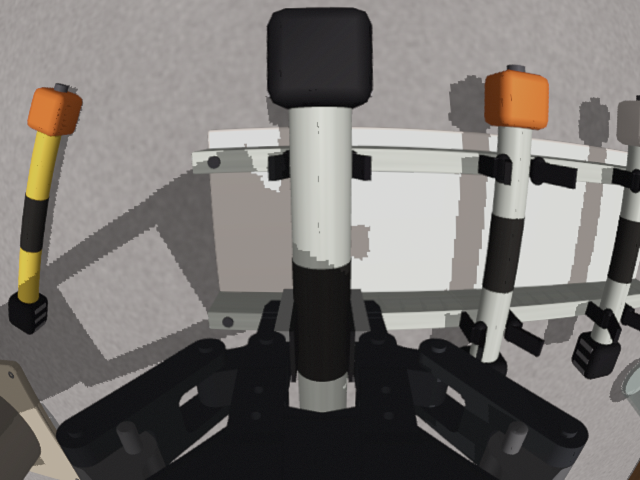

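```bash
python3 -m inch '[[[0.05,-0.08,2],[0,0,0],0],[[0.05,-0.08,4],[0,0,0],0],[[0.05,-0.08,5.2],[0,0,0],0],[[0.05,-0.08,5.7],[0,0,0],0],[[0.05,-0.08,6.1],[0,0,0],0],[[0.05,-0.08,6.5],[0,0,0],0],[[0.05,-0.08,6.9],[0,0,0],0]]'
python3 -c "
from h import *
goal([485.4,220.5,48],82.76)"
python3 -m inch '[[[0,0,0.3],[0,0,0],0],[[0,0,0.6],[0,0,0],0],[[0,0,0.9],[0,0,0],0],[[0,0,1.2],[0,0,0],0],[[0,0,1.5],[0,0,0],0],[[0,0,1.6],[0,0,0],0],[[0,0,1.6],[0,0,0],0]]'
python3 -c "
from h import *
goal([485.4,220.5,48],82.76)"
```

```text
time: 15.8
tool_pos: [487.6, 221.9, 65.7]
tcp_rot: [179.8, -0.2, 82.8]
ft_force: [-5.5, 0.0, 15.2]
finger_gap: 18.8
now [487.6 221.9  65.7] [ 1.7981e+02 -1.5000e-01  8.2760e+01] t 15.8 gap 18.8 F [-5.5  0.  15.2]
goal [485.4, 220.5, 48] 82.76 shift cm [-0.18 -0.21  1.77] rot [ 0.0034 -0.0027  0.    ]
time: 16.5
tool_pos: [486.4, 221.1, 51.7]
tcp_rot: [180.0, -0.0, 82.8]
ft_force: [-24.1, -9.1, 50.4]
finger_gap: 19.0
now [486.4 221.1  51.7] [179.98  -0.    82.78] t 16.5 gap 19.0 F [-24.1  -9.1  50.4]
goal [485.4, 220.5, 48] 82.76 shift cm [-0.07 -0.09  0.37] rot [ 0.0003 -0.      0.0004]
```

```bash
python3 -m inch '[[[0,0,-0.5],[0,0,0],0],[[0,0,-0.6],[0,0,0],0.6],[[0,0,-0.6],[0,0,0],0.6],[[0,0,-0.6],[0,0,0],0.6],[[0,0,-0.6],[0,0,0],0.6],[[0,0,-0.6],[0,0,0],0.6],[[0,0,-2],[0,0,0],0.6],[[0,0,-5],[0,0,0],0.6],[[0,0,-9],[0,0,0],0.6],[[0,0,-12],[0,0,0],0.8],[[0,0,-12],[0,0,0],1],[[0,0,-12],[0,0,0],1]]'
python3 -c "
from h import *
goal([424,-50,240],90);snap('wrist','w11')"
```

```text
time: 17.7
tool_pos: [486.2, 221.1, 168.0]
tcp_rot: [179.9, -0.1, 82.8]
ft_force: [-0.0, -0.7, -0.5]
finger_gap: 85.4
now [486.2 221.1 168. ] [ 1.799e+02 -7.000e-02  8.277e+01] t 17.7 gap 85.4 F [-0.  -0.7 -0.5]
goal [424, -50, 240] 90 shift cm [-27.67  -2.75  -7.24] rot [ 0.0019 -0.0012 -0.1263]
```

View pics/w11.png

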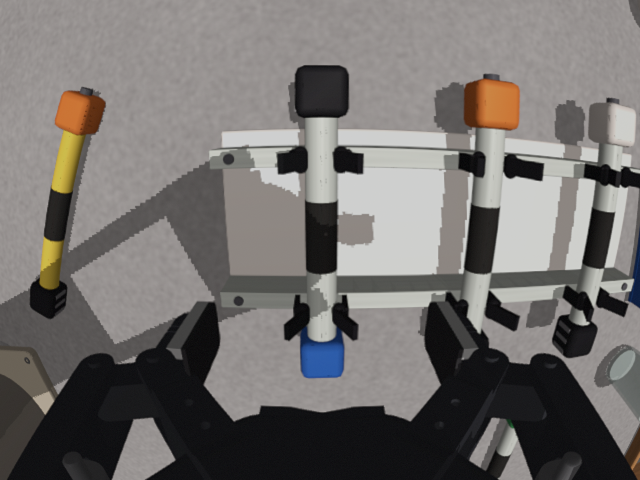

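Move away and check from the fixed cameras.

```bash
python3 -m inch '[[[-5,-0.5,-4],[0,0,0],1],[[-27.6,-2.7,-7.2],[0,0,-0.12],1],[[-27.6,-2.7,-7.2],[0,0,-0.12],1],[[-27.6,-2.7,-7.2],[0,0,-0.12],1],[[-27.6,-2.7,-7.2],[0,0,-0.12],1],[[-27.6,-2.7,-7.2],[0,0,-0.12],1],[[-27.6,-2.7,-7.2],[0,0,-0.12],1],[[-27.6,-2.7,-7.2],[0,0,-0.12],1],[[-27.6,-2.7,-7.2],[0,0,-0.12],1],[[-27.6,-2.7,-7.2],[0,0,-0.12],1]]'
python3 - <<'E'
from h import *
import cv2
snap('scene','s12');snap('top','t12')
s=cv2.imread("pics/s12.png");t=cv2.imread("pics/t12.png")
cv2.imwrite("pics/s12z.png",cv2.resize(s[180:330,350:550],None,fx=4,fy=4,interpolation=cv2.INTER_CUBIC))
cv2.imwrite("pics/t12z.png",cv2.resize(t[75:275,130:300],None,fx=3,fy=3,interpolation=cv2.INTER_CUBIC))
E
```

```text
time: 18.75
tool_pos: [423.7, -48.4, 237.3]
tcp_rot: [-179.9, -0.0, 89.7]
ft_force: [0.2, -0.1, -0.0]
finger_gap: 85.2
```

View pics/s12z.png

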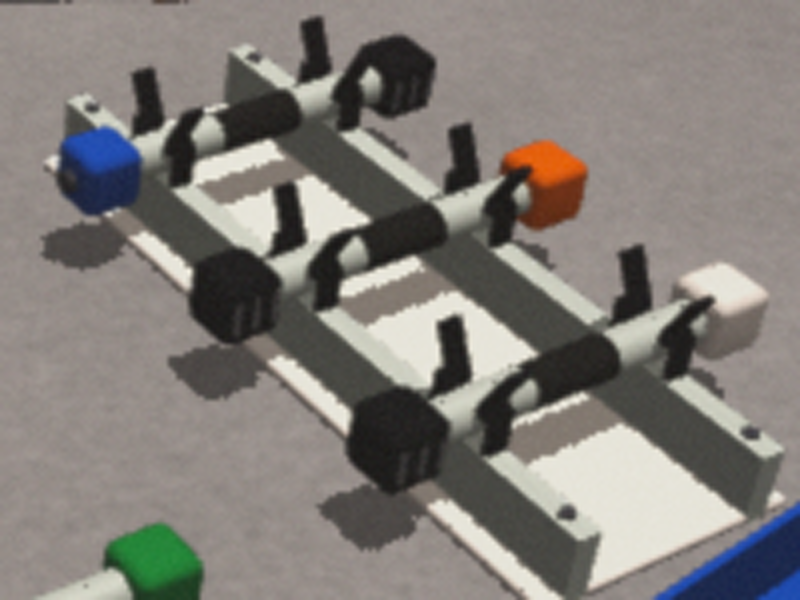

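View pics/t12z.png

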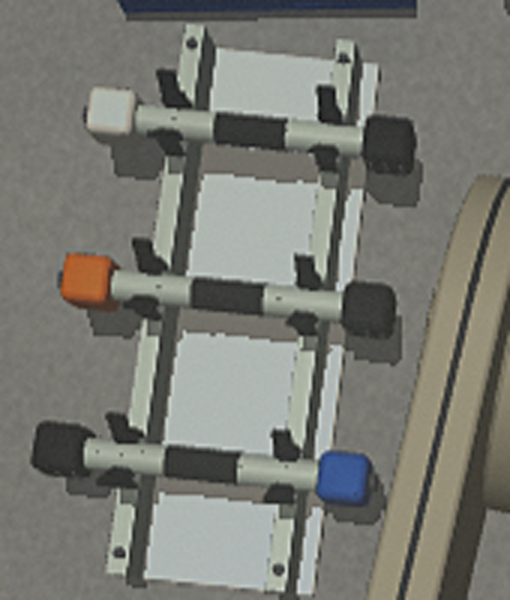

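```bash
python3 - <<'E'
from h import *
for k,t,s in [("or",(206.3,174),(450.5,237.8)),("bl",(197,229.7),(415,209.5)),("white",(213.3,118.7),(492.3,272))]:
    print(k,tri([ray("top",t),ray("scene",s)])[0].round(1))
print(telemetry.sense()["ft_force"]); r.hand_in()
E
```

```text
or [605.9 208.8  53.5]
bl [488.5 226.9  52.1]
white [725.4 193.7  52.4]
[-0.81964756  0.4529602  -0.11470756]
the job is handed in; nothing more can be done
```

Both probes are stowed in the clip rail and the job is handed in, at about 19 s of the 61 s allowed. The orange probe went in first, at `clip_b` (the middle place). The blue one followed at `clip_a` (the near end), with its head the other way round. The green probe was not touched.

- **Seating:** each probe came to a hard stop at home height, with 46 N pressing on the orange one and 50 N on the blue one. The grip did not slip on the orange probe; I did not check this separately for the blue one.
- **Height check:** after letting go, the top and scene views together put the shaft centres 53.5 mm (orange) and 52.1 mm (blue) above the bench. Home is 52 mm, and the white probe already in the rail measures 52.4 mm, so all three agree within the camera error.
- **Position along the shaft:** in those views the orange probe sits about 2 to 3 mm and the blue one about 5 mm off centre. Both are within the 18 mm play, and the square ends are outside the bars.
- **Arm clear:** the gripper is open well away from the rail, with no contact force showing.

**Disagreements:**
- The two fixed cameras' rays passed 5 to 8 mm apart on the loose probes. The wrist view came within about 2 mm of their combined fix and was used to place the grasps.
- The gripper read about 19 mm on the 22 mm shafts, but both held firmly.
- Pressing gave a sideways force of 19 to 24 N, which was gone after release.

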